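Slide the tall mist bottle into the empty stall

TASK

Push the tall pump bottle along the bench, standing upright all the way, into the empty stall of the low wooden bottle rack until it rests fully home against the back wall, then take the hand clear of it. Push it gently and low on its body so that it slides and does not tip; do not grip or lift it. Leave the squat jar in the other stall, and everything else on the bench, where it stands.

Things in the scene. Friction and masses are not known exactly. Their poses are not given: they have to be found in the camera images.
- bottle: tall slim round amber mist bottle with black pump head, loose, 0.3 to 0.55 kg: straight body 54 mm in diameter up to 165 mm, then shoulder, neck and pump (31 mm or narrower, a thin spout along its +x) up to 246 mm. Origin at the centre of its underside, z up its axis. It slides upright if pushed 15 to 30 mm above the bench, tips if pushed high
- dock: fixed low plywood rack, 45 mm high, front open, no floor: two stalls, each 68 mm wide inside, between three 8 mm partitions (at y = -76, 0, +76 mm in its frame) and an 8 mm back wall. Origin on the bench at the middle partition; x points into the stalls, z up. Back wall's inner face at x = +27.5 mm, partitions' front ends at x = -10 mm. Stall centres at y = +38 and -38 mm; a homed bottle's axis is at x = 0
- free_stall (a point): the place of the bottle in the empty stall, on the bench: middle of the thin flat dark round mark (50 mm) there, 27.5 mm in front of the back wall, midway between the partitions; its x axis points to the back wall like that of the rack. It is either of the two stalls
- jar: squat amber jar with a black lid, 60 mm in diameter and 85 mm high, loose, standing in the other stall; to be left there. Origin at the centre of its underside
- cup_a: small white open cup, 60 mm across, 34 mm high, loose bystander behind the rack's back wall. Origin at the centre of its underside
- cup_b: the same small cup, loose bystander beside the rack on its -y side
- dish: flat round clear dish, 100 mm across, 18 mm high, loose bystander. Origin at the centre of its underside
- tin: steel can, 74 mm in diameter, 60 mm high, loose bystander. Origin at the centre of its underside
- brush: hand brush 180 mm long lying flat, loose bystander
- vial: small capped vial, 28 mm in diameter, 60 mm high, loose bystander beside the rack on its +y side. Origin at the centre of its underside
Mind the look-alikes: they are no part of the job. Of the things that look like the bottle, the middle-sized one is meant.

How it is judged:
At the end, for the whole second after the job is handed in: the tall bottle stands upright (within 3 degrees) and still on the bench in the empty stall, within 6 mm of touching the back wall and between the partitions; the jar is still in its own stall, moved by less than 15 mm (x of bottle in the frame of free_stall between -0.006 and 0.006 m and y of bottle in the frame of free_stall between -0.012 and 0.012 m and angle between bottle's own z axis and vertical below 0.05 rad and height (world z) of bottle below 0.004 m and linear speed of bottle below 0.01 m/s and distance of jar from where it was at the start of the episode below 0.015 m).
It fails at once if the tall bottle was tipped (leant by more than 11 degrees) (angle between bottle's own z axis and vertical above 0.2 rad).
It fails at once if the tall bottle was lifted off the bench (height (world z) of bottle above 0.012 m).
It fails at once if the tall bottle was gripped or rammed (over 35 N from the fingers) (contact force between the fingers and bottle above 35 N).
It fails at once if the jar was disturbed (moved over 15 mm) (distance of jar from where it was at the start of the episode above 0.015 m).
It fails at once if a bystander was disturbed (moved over 20 mm) (distance of any of cup_a, cup_b, dish, tin, brush, vial from where it was at the start of the episode above 0.02 m).
It also fails if it takes over 51 s, if anything falls off the work surface, if the arm or the gripper's body presses on something with over 40 N, if the wrist force passes 120 N, or if a joint passes its speed limit or range.

ROBOT

A 6-joint arm with a two-finger parallel gripper is mounted at the origin on the work surface. World frame = base frame: x ahead of the robot, y to its left, z up, the work surface at z = 0. Lengths are in m, angles in rad, forces in N, time in s.
With the tool pointing down it reaches from about 0.4 to 0.825 m from the base axis. Payload 7 kg.
Tool frame: the origin (TCP) lies midway between the tips of the shut fingers; the grasp point (between the pads) lies 19 mm behind it; z points along the fingers, x is the direction in which the jaws open and shut, and the axes are right-handed (so a half turn about z gives the same grasp; the last joint's range is limited). The gripper opens to 85 mm and grips with 20 to 120 N. Pads are 22 mm wide; open, the fingers measure 114 mm over their backs; the gripper's body (76 mm by 85 mm) begins 54 mm behind the grasp point. The pads swing forward as they close: fully open they stand 13 mm farther back than shut.
Start: joints at [1.4, 0.359, 0.012, 0, -1.224, -0.288], TCP at [0.299, 0.605, 0.231] pointing down, gripper open.
Joint ranges: [-3.07, 3.07], [-1.43, 2.12], [-1.02, 1.25], [-3.03, 1.67], [-3.05, -0], [-3.03, 3.03]. Speed limits (rad/s): [2.39, 2.39, 3.01, 3.14, 3.14, 3.14].

INTERFACE

Orientations are given as a 3x3 rotation matrix whose columns are the frame's x, y, z axes.
In Python, from station import sensors, eyes, close_job gives the robot as it stands.
- The arm moves only by the tool drive_tool, never from a script. Its argument "deltas" is one flat list of numbers, 7 for each row, row after row: the turn, a rotation vector about the tool's x, y, z in rad, then the shift along the tool's x, y, z in cm, then the gripper's target within -1 to 1 (fully open at 1, half-way at 0, shut at -1). In form: [wx, wy, wz, tx, ty, tz, fingers, wx, wy, wz, tx, ty, tz, fingers, ...]. A call has 1 to 10 rows; each row shifts and turns the commanded pose from where the row before left it, along the tool's axes as they then stand; what a row does not reach is not made up. A row lasts 1/8 s, in which the tool goes at most 62.5 mm and 10.7 degrees, less where a joint would pass 70% of its speed; a pose out of reach is approached as far as the arm can. A call with a gripper value outside its range is refused whole. The fingers move at their own pace and stop on an object; "force" is the grip in N (left out, the last holds). Time passes only in rows, so rows that do not move let the fingers close. It gives the time, the measured TCP pose, the force and the opening at its end, in the units of the state.
- sensors.get_obs(): the state, without advancing time (a new reading comes with each control period).
- eyes.get_image(name): name is "scene" or "top" or "wrist"; returns a dict with "frame" (400x640x3 uint8, red, green, blue), "range_z" (400x640 float32, m along the optical axis (not along the pixel's ray), 0 where there is no reading), "fx", "fy", "cx", "cy" (pixels), "xyz" and "attitude" of the camera in the world. Camera axes: x right, y down, z forward; pixel columns grow to the right and rows downward; lengths in m; the calibration is good to about 2 mm. A picture is of the moment at which its call begins.
- close_job(): hands the job in, once; it reports no verdict.
The state is a dict: "clock": time; "q": joint angles; "qd": joint speeds; "joint_efforts": joint torques, N m; "eef_pos": TCP position; "orientation": TCP orientation; "ft_force": force on the tool from outside, world axes, zero at the start; "ft_torque": the same for the moment, N m; "opening": finger opening in m.
Only numpy, scipy, OpenCV 4.12 (cv2) and the standard library are available. Lean on these libraries where they do the work, as an engineer would, in place of code of your own. Each camera call takes 0.05 s, during which the arm holds its last target.

## Working session

There is one attempt and no reset: what is moved stays moved. The work goes in short steps, Python scripts to look and compute and a tool call to move; the robot and the scene stay as the last step left them, time stands still between calls to the robot, and variables do not carry over. Pictures are saved under pics/ and viewed, and the job is handed in when it is done.

Besides the shell and the picture viewer there is one more tool, called after "Request:" as name(argument=value, ...) on one line, values as JSON. drive_tool: Moves the arm, as the interface text tells. Its arguments: {"type":"object","properties":{"deltas":{"type":"array"},"force":{"type":"number"}},"required":["deltas"]}

```bash
mkdir -p pics; ls
cat > h.py <<'E'
import numpy as np, cv2
from station import sensors, eyes, close_job
def grab(n):
    d=eyes.get_image(n); np.savez('/tmp/%s.npz'%n,**d); return d
def load(n): return dict(np.load('/tmp/%s.npz'%n))
def pts(d):
    z=d['range_z'];v,u=np.mgrid[0:z.shape[0],0:z.shape[1]]
    P=np.stack([(u-d['cx'])/d['fx']*z,(v-d['cy'])/d['fy']*z,z],-1)
    return P@np.array(d['attitude']).T+d['xyz']
def ray(d,u,v,h):
    r=np.array(d['attitude'])@np.array([(u-d['cx'])/d['fx'],(v-d['cy'])/d['fy'],1]);o=np.array(d['xyz'])
    return o+r*(h-o[2])/r[2]
def save(n,im): cv2.imwrite('pics/'+n,im[:,:,::-1])
E
python3 - <<'E'
from h import *
for n in ['top','scene']:
    d=grab(n); save(n+'1.png',d['frame']); print(n,d['fx'],d['xyz'],d['attitude'])
print(sensors.get_obs())
E
```

```text
pics
top 435.0703965305488 [ 0.36118712 -0.02153035  1.12967375] [[ 0.02401213 -0.98684894  0.15985178]
 [-0.99943068 -0.01990572  0.02724097]
 [-0.02370076 -0.16041489 -0.98676509]]
scene 370.6309976659175 [ 0.99460018 -0.37719236  0.84348589] [[ 0.64695914  0.61417859 -0.45191651]
 [ 0.76251555 -0.52398827  0.37948165]
 [-0.00372945 -0.59010249 -0.80731973]]
{'clock': 0.1, 'q': array([ 1.40009092e+00,  3.59308601e-01,  1.11447873e-02, -3.30687506e-04,
       -1.22409722e+00, -2.88074307e-01]), 'qd': array([-1.16263942e-03, -1.20098032e-03,  2.44450863e-03,  1.65778820e-03,
       -7.05319787e-06,  1.50303058e-03]), 'joint_efforts': array([-2.94012170e-04, -5.84764409e+01,  2.94110245e+01,  6.95442438e+00,
       -3.14345729e-03,  3.22438140e-06]), 'eef_pos': array([0.29876691, 0.60479154, 0.23045521]), 'orientation': array([[-4.42954868e-01, -8.96543740e-01, -5.55308585e-04],
       [-8.96542669e-01,  4.42955200e-01, -1.39056556e-03],
       [ 1.49267967e-03, -1.18099941e-04, -9.99998879e-01]]), 'ft_force': array([-0.13855463, -0.99588556,  0.58147785]), 'ft_torque': array([-0.02217369,  0.02331462,  0.00156229]), 'opening': 0.08549065697209793}
```

View pics/top1.png

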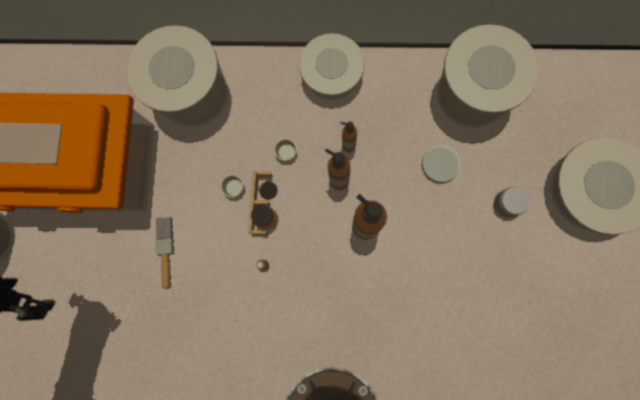

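View pics/scene1.png

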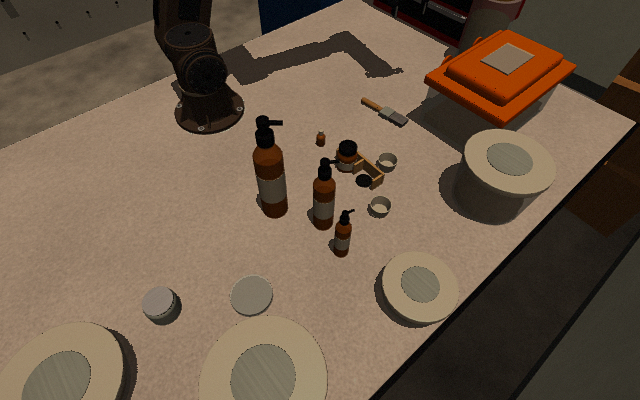

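Bottle candidates in the top image are large (370,215), middle (338,170) and small (349,135). The task means the middle one, which is at (323,195) in the scene view. I'll check it in a crop and measure.

Run:
```python
from h import *
t=load('top');s=load('scene')
a=cv2.resize(t['frame'][110:290,215:415],None,fx=4,fy=4,interpolation=cv2.INTER_CUBIC)[:600]
a=np.clip(a.astype(float)*1.6,0,255).astype('uint8'); save('ct.png',a)
b=cv2.resize(s['frame'][110:270,240:420],None,fx=3.7,fy=3.7,interpolation=cv2.INTER_CUBIC)
b=np.clip(b.astype(float)*1.6,0,255).astype('uint8'); save('cs.png',b)
for n,d in (('t',t),('s',s)):
    P=pts(d); 
    z=P[...,2]; m=(P[...,0]>.2)&(P[...,0]<.75)&(P[...,1]>-.35)&(P[...,1]<.3)&(z>.008)&(d['range_z']>0)
    k,l,st,c=cv2.connectedComponentsWithStats(m.astype('uint8'))
    for i in range(1,k):
        if st[i,4]>25:
            Q=P[l==i]; print(n,st[i],Q.min(0).round(3),Q.max(0).round(3))
```

```text
t [463 103  25  23 370] [ 0.732 -0.35   0.011] [ 0.75  -0.301  0.165]
t [340 121  18  31 400] [ 0.671 -0.051  0.008] [ 0.704 -0.009  0.179]
t [274 138  23  23 219] [0.639 0.105 0.008] [0.698 0.164 0.04 ]
t [ 422  144   39   38 1154] [ 0.594 -0.322  0.008] [ 0.693 -0.225  0.028]
t [325 148  26  42 738] [ 0.568 -0.035  0.008] [0.617 0.02  0.251]
t [ 248  171   31   64 1057] [0.447 0.148 0.009] [0.606 0.218 0.094]
t [221 174  23  23 231] [0.54  0.239 0.008] [0.599 0.297 0.041]
t [ 352  193   36   46 1112] [ 0.439 -0.113  0.009] [ 0.509 -0.043  0.327]
t [257 259  13  11 112] [0.358 0.167 0.008] [0.382 0.192 0.066]
s [ 252  115   36  102 2479] [ 0.449 -0.113  0.008] [ 0.513 -0.044  0.324]
s [316 129   9  17 112] [0.358 0.168 0.008] [0.384 0.195 0.063]
s [ 313  140   85   90 2566] [ 0.447 -0.035  0.008] [0.623 0.3   0.248]
s [370 195  22  22 273] [0.64  0.107 0.008] [0.697 0.165 0.037]
s [334 209  21  48 634] [ 0.673 -0.05   0.008] [ 0.711 -0.008  0.178]
s [ 230  274   43   58 1567] [ 0.594 -0.35   0.009] [ 0.75  -0.223  0.163]
```

View pics/ct.png

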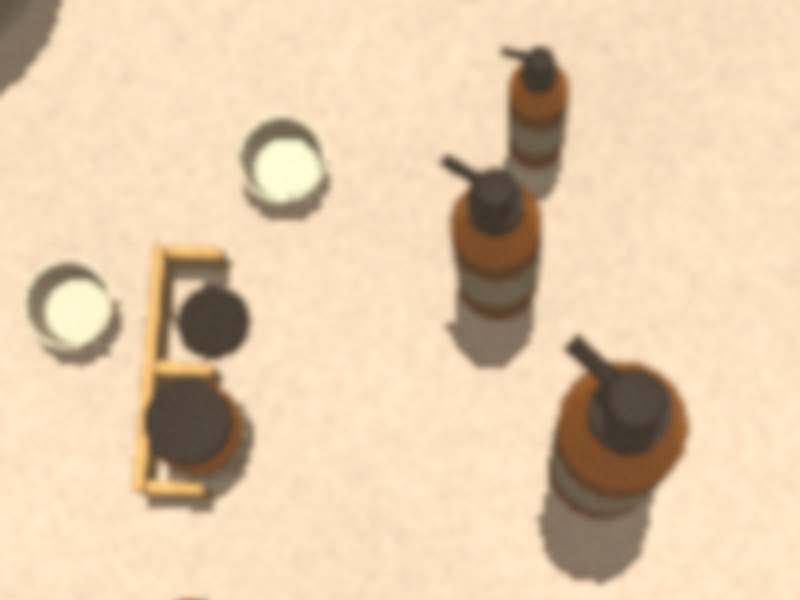

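View pics/cs.png

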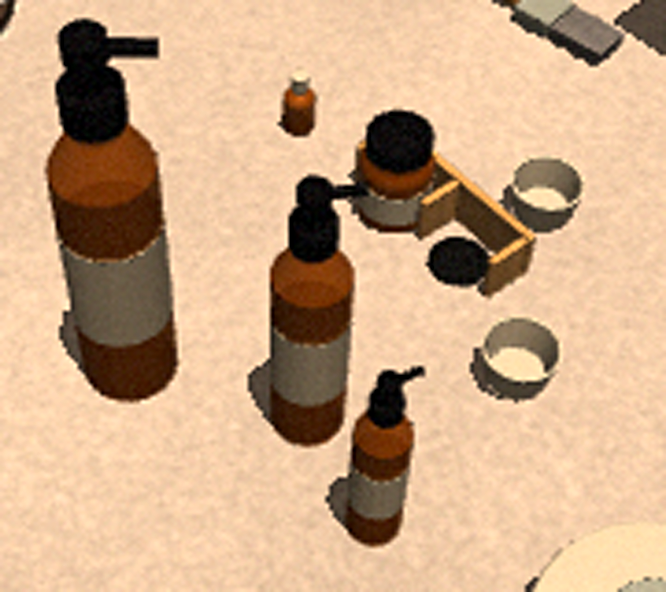

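The crop confirms the choice: the middle bottle measures about 0.25 m, against 0.33 m and 0.18 m for the other two. The dark mark at top pixel (268,190) puts the empty stall on the far side, and the jar is in the near one. Next I'll fit positions.

Run:
```python
from h import *
from scipy.optimize import least_squares
t=load('top');s=load('scene')
for n,d,box,zr,R in [('bottle',t,(.55,.64,-.05,.03),(.03,.16),.027),('bottle',s,(.55,.64,-.05,.03),(.03,.16),.027),
  ('big',s,(.42,.53,-.13,-.03),(.03,.2),None),('big',t,(.42,.53,-.13,-.03),(.03,.2),None),('small',s,(.65,.72,-.06,0.0),(.02,.1),None),('small',t,(.65,.72,-.06,0.0),(.02,.1),None),('jar',s,(.44,.53,.13,.22),(.05,.08),None)]:
    P=pts(d);m=(P[...,0]>box[0])&(P[...,0]<box[1])&(P[...,1]>box[2])&(P[...,1]<box[3])&(P[...,2]>zr[0])&(P[...,2]<zr[1])
    Q=P[m][:,:2]
    f=(lambda p:np.hypot(*(Q-p[:2]).T)-(R or p[2]))
    r=least_squares(f,[Q[:,0].mean(),Q[:,1].mean(),.03][:2 if R else 3],loss='soft_l1',f_scale=.002)
    print(n,len(Q),r.x.round(4),np.abs(f(r.x)).mean().round(4))
# mark
for n,d,(u0,u1,v0,v1) in [('t',t,(258,280,180,202)),('s',s,(352,378,170,190))]:
    g=d['frame'].max(2); m=np.zeros_like(g); m[v0:v1,u0:u1]=(g[v0:v1,u0:u1]<50)
    k,l,st,c=cv2.connectedComponentsWithStats(m); i=1+st[1:,4].argmax()
    cn=max(cv2.findContours((l==i).astype('uint8'),0,1)[0],key=len)
    e=cv2.fitEllipse(cn);print('mark',n,st[i],c[i],ray(d,*c[i],0).round(4),ray(d,*e[0],0).round(4))
# rack wood
for n,d in (('t',t),('s',s)):
    P=pts(d);h=cv2.cvtColor(d['frame'],cv2.COLOR_RGB2HSV)
    m=(P[...,0]>.42)&(P[...,0]<.63)&(P[...,1]>.13)&(P[...,1]<.235)&(abs(P[...,2]-.045)<.005)&(h[...,1]>90)&(h[...,2]>80)
    Q=P[m][:,:2].astype('float32'); print(n,len(Q),cv2.minAreaRect(Q)); np.save('/tmp/r%s.npy'%n,Q)
    print(cv2.boxPoints(cv2.minAreaRect(Q)).round(3).tolist())
```

```text
bottle 225 [ 0.5957 -0.0083] 0.0003
bottle 643 [ 0.5954 -0.0062] 0.0006
big 1174 [ 0.475  -0.0763  0.0351] 0.0007
big 171 [ 0.4751 -0.0783  0.0356] 0.0003
small 255 [ 0.6908 -0.0295  0.0191] 0.0005
small 130 [ 0.6909 -0.0317  0.0191] 0.0004
jar 169 [0.4879 0.1812 0.0274] 0.0017
mark t [261 183  15  15 176] [267.93181818 190.06818182] [0.5643 0.1804 0.    ] [0.5642 0.1804 0.    ]
mark s [355 170  23  20 249] [366.08433735 178.41767068] [0.5638 0.1916 0.    ] [0.5658 0.1907 0.    ]
t 320 ((0.525940477848053, 0.18213263154029846), (0.06825388222932816, 0.15882445871829987), 88.24188995361328)
[[0.44600000977516174, 0.15000000596046448], [0.6039999723434448, 0.1459999978542328], [0.6060000061988831, 0.21400000154972076], [0.4480000138282776, 0.21899999678134918]]
s 136 ((0.5291231274604797, 0.18964706361293793), (0.16180501878261566, 0.062201306223869324), 8.244157791137695)
[[0.4449999928474426, 0.20900000631809235], [0.45399999618530273, 0.1469999998807907], [0.6140000224113464, 0.17000000178813934], [0.6050000190734863, 0.23199999332427979]]
```

Run:
```python
from h import *
t=load('top');s=load('scene')
for n,d,sg in (('t',t,1),('s',s,1)):
    P=pts(d);h=cv2.cvtColor(d['frame'],cv2.COLOR_RGB2HSV)
    m=(P[...,0]>.42)&(P[...,0]<.63)&(P[...,1]>.13)&(P[...,1]<.235)&(abs(P[...,2]-.045)<.004)&(h[...,1]>60)&(h[...,2]>90)
    save('m%s.png'%n,np.repeat((m*255).astype('uint8')[140:260,220:420,None],3,2).repeat(3,0).repeat(3,1))
    x=P[...,0][m];y=P[...,1][m]
    # back wall: max y per x bin
    bx=[];by=[];fy=[]
    for a in np.arange(.44,.63,.01):
        k=(x>=a)&(x<a+.01)
        if k.sum()>1: bx.append(a+.005);by.append(y[k].max());fy.append(y[k].min())
    print(n,np.c_[bx,by,fy].round(4).tolist())
```

```text
t [[0.445, 0.2173, 0.1743], [0.455, 0.2184, 0.1744], [0.465, 0.2155, 0.2099], [0.475, 0.2167, 0.2106], [0.485, 0.2165, 0.2109], [0.495, 0.215, 0.149], [0.505, 0.2157, 0.1523], [0.515, 0.2164, 0.2078], [0.525, 0.2145, 0.1704], [0.535, 0.215, 0.181], [0.545, 0.2157, 0.207], [0.555, 0.2135, 0.2073], [0.565, 0.2138, 0.2077], [0.575, 0.2144, 0.2062], [0.585, 0.2123, 0.2067], [0.595, 0.2128, 0.1696], [0.605, 0.2137, 0.1688]]
s [[0.455, 0.1783, 0.1761], [0.495, 0.216, 0.2118], [0.505, 0.2171, 0.1541], [0.515, 0.217, 0.1603], [0.525, 0.2166, 0.1732], [0.535, 0.2159, 0.189], [0.545, 0.2151, 0.2106], [0.555, 0.2182, 0.2069], [0.565, 0.2132, 0.2089], [0.575, 0.2159, 0.2078], [0.585, 0.2165, 0.21], [0.595, 0.2137, 0.1723], [0.605, 0.2153, 0.1727]]
```

View pics/mt.png

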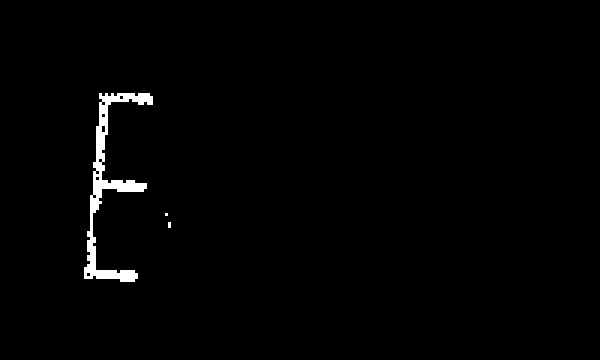

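View pics/ms.png

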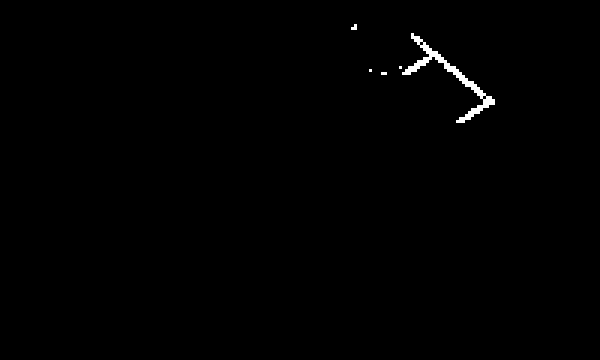

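```bash
cat >> h.py <<'E'
def Rt(phi,psi):
    # tool tilted phi from down, heading psi deg from +y toward -x, tool x = -l
    s,c=np.sin(np.radians(psi)),np.cos(np.radians(psi)); h=np.array([-s,c,0]);l=np.array([c,s,0])
    f=np.radians(phi);z=h*np.sin(f)-np.array([0,0,1])*np.cos(f);x=-l
    return np.stack([x,np.cross(z,x),z],1)
def rel(p,R=None):
    from scipy.spatial.transform import Rotation as T
    o=sensors.get_obs();A=o['orientation'];print('pos',o['eef_pos'].round(4),'t',o['clock'],'F',o['ft_force'].round(1),'open',round(o['opening'],4),'q',o['q'].round(2))
    print('shift cm',(A.T@(np.array(p)-o['eef_pos'])*100).round(2))
    if R is not None: print('turn',T.from_matrix(A.T@R).as_rotvec().round(3))
E
python3 - <<'E'
from h import *
for n in('top','scene'):
    P=pts(load(n));m=(P[...,0]>.15)&(P[...,2]>.1)&(P[...,2]<.6)&(P[...,0]<1.1)
    for nm,b in (('bin',(.4,.8,.4,.9)),('pot1',(.75,1,-.1,.1)),('pot2',(.7,1,-.5,-.25)),('potL',(.7,1,.25,.5))):
        k=m&(P[...,0]>b[0])&(P[...,0]<b[1])&(P[...,1]>b[2])&(P[...,1]<b[3])
        if k.sum():print(n,nm,P[k].min(0).round(2),P[k].max(0).round(2))
rel([.299,.605,.45]); rel([.612,-.067,.45],Rt(0,15))
E
```

```text
top bin [0.48 0.4  0.1 ] [0.8  0.79 0.23]
top pot2 [ 0.73 -0.47  0.1 ] [ 0.95 -0.25  0.17]
top potL [0.7  0.29 0.1 ] [0.94 0.5  0.19]
scene bin [0.4 0.4 0.1] [0.8  0.9  0.26]
scene pot2 [ 0.73 -0.46  0.14] [ 0.93 -0.25  0.17]
scene potL [0.7  0.29 0.1 ] [0.94 0.5  0.18]
pos [0.2988 0.6048 0.2305] t 0.1 F [-0.1 -1.   0.6] open 0.0855 q [ 1.4   0.36  0.01 -0.   -1.22 -0.29]
shift cm [ 0.000e+00 -1.000e-02 -2.195e+01]
pos [0.2988 0.6048 0.2305] t 0.1 F [-0.1 -1.   0.6] open 0.0855 q [ 1.4   0.36  0.01 -0.   -1.22 -0.29]
shift cm [ 46.39 -57.84 -21.88]
turn [-0.001 -0.001  0.85 ]
```

Request:
drive_tool(deltas=[0,0,0,0,0,-4.4,-0.25,0,0,0,0,0,-4.4,-0.25,0,0,0,0,0,-4.4,-0.25,0,0,0,0,0,-4.4,-0.25,0,0,0,0,0,-4.4,-0.25,0,0,0,0,0,0,-0.25], force=20)

```text
clock: 0.85
eef_pos: [0.2995, 0.6058, 0.4552]
orientation: [[-0.443, -0.897, 0.002], [-0.896, 0.443, 0.006], [-0.006, 0.001, -1.0]]
ft_force: [0.6, 0.0, 0.2]
opening: 0.0321
```

Request:
drive_tool(deltas=[0,0,0,2.32,-2.89,0,-0.25,0,0,0,2.32,-2.89,0,-0.25,0,0,0,2.32,-2.89,0,-0.25,0,0,0,2.32,-2.89,0,-0.25,0,0,0,2.32,-2.89,0,-0.25,0,0,0,2.32,-2.89,0,-0.25,0,0,0,2.32,-2.89,0,-0.25,0,0,0,2.32,-2.89,0,-0.25,0,0,0,2.32,-2.89,0,-0.25,0,0,0,2.32,-2.89,0,-0.25])

```text
clock: 2.1
eef_pos: [0.4553, 0.2679, 0.4502]
orientation: [[-0.443, -0.897, -0.001], [-0.897, 0.443, -0.001], [0.001, 0.001, -1.0]]
ft_force: [-0.1, 0.3, -0.1]
opening: 0.0322
```

Request:
drive_tool(deltas=[0,0,0,2.32,-2.89,0,-0.25,0,0,0,2.32,-2.89,0,-0.25,0,0,0,2.32,-2.89,0,-0.25,0,0,0,2.32,-2.89,0,-0.25,0,0,0,2.32,-2.89,0,-0.25,0,0,0,2.32,-2.89,0,-0.25,0,0,0,2.32,-2.89,0,-0.25,0,0,0,2.32,-2.89,0,-0.25,0,0,0,2.32,-2.89,0,-0.25,0,0,0,2.32,-2.89,0,-0.25])

```text
clock: 3.35
eef_pos: [0.6118, -0.0679, 0.45]
orientation: [[-0.443, -0.897, -0.002], [-0.897, 0.443, 0.0], [0.001, 0.002, -1.0]]
ft_force: [0.3, 0.3, 0.3]
opening: 0.0322
```

Request:
drive_tool(deltas=[0,0,0.142,0,0,0,-0.25,0,0,0.142,0,0,0,-0.25,0,0,0.142,0,0,0,-0.25,0,0,0.142,0,0,0,-0.25,0,0,0.142,0,0,0,-0.25,0,0,0.142,0,0,0,-0.25,0,0,0,0,0,0,-0.25])

```text
clock: 4.22
eef_pos: [0.6115, -0.0667, 0.4502]
orientation: [[-0.966, -0.258, -0.002], [-0.258, 0.966, 0.0], [0.002, 0.0, -1.0]]
ft_force: [-0.7, 0.1, 0.1]
opening: 0.0323
```

Request:
drive_tool(deltas=[-0.102,0,0,0,0,0,-0.25,-0.102,0,0,0,0,0,-0.25,-0.102,0,0,0,0,0,-0.25,-0.102,0,0,0,0,0,-0.25,-0.102,0,0,0,0,0,-0.25,-0.102,0,0,0,0,0,-0.25,0,0,0,0,0,0,-0.25])

```text
clock: 5.1
eef_pos: [0.6121, -0.0684, 0.4487]
orientation: [[-0.966, -0.209, -0.15], [-0.257, 0.79, 0.557], [0.002, 0.577, -0.817]]
ft_force: [-0.1, -0.2, -0.3]
opening: 0.0321
```

Run:
```python
from h import *
rel([.6115,-.067,.12],Rt(35,15))
for n in('scene','top'): save(n+'2.png',grab(n)['frame'])
```

```text
pos [ 0.6121 -0.0684  0.4487] t 5.1 F [-0.1 -0.2 -0.3] open 0.0321 q [-0.17  0.39  0.62 -0.62 -2.01  0.22]
shift cm [ -0.05 -18.84  26.93]
turn [ 0.004 -0.    -0.003]
```

View pics/scene2.png

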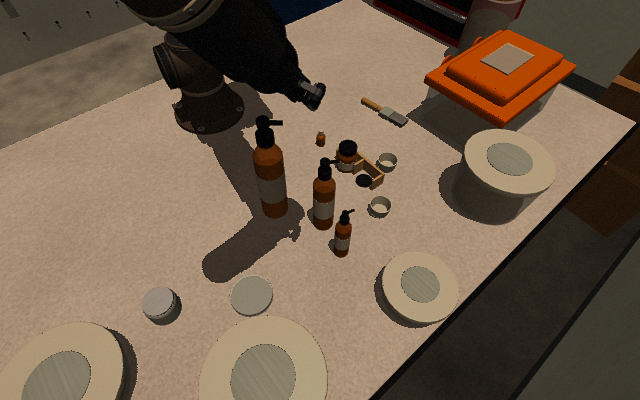

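View pics/top2.png

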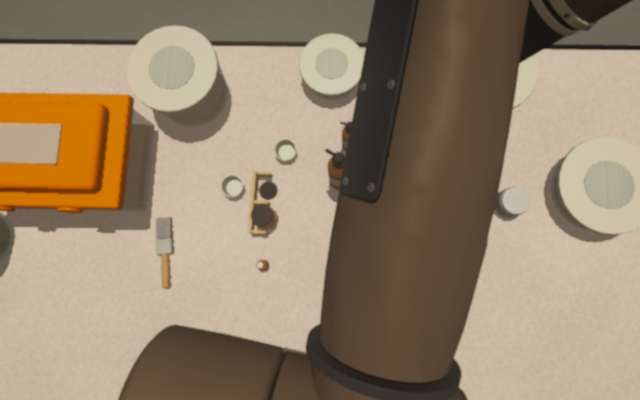

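Request:
drive_tool(deltas=[0,0,0,0,-1.15,1.64,-0.25,0,0,0,0,-1.15,1.64,-0.25,0,0,0,0,-1.15,1.64,-0.25,0,0,0,0,-1.15,1.64,-0.25,0,0,0,0,-1.15,1.64,-0.25,0,0,0,0,-1.15,1.64,-0.25,0,0,0,0,-1.15,1.64,-0.25,0,0,0,0,-1.15,1.64,-0.25,0,0,0,0,-1.15,1.64,-0.25])

```text
clock: 6.32
eef_pos: [0.6116, -0.0668, 0.2696]
orientation: [[-0.966, -0.21, -0.148], [-0.257, 0.791, 0.555], [0.0, 0.574, -0.819]]
ft_force: [-0.6, 0.1, -0.4]
opening: 0.0318
```

Run:
```python
from h import *
rel([.6115,-.067,.12],Rt(35,15))
for n in('scene','top'):
    d=grab(n);save(n+'3.png',d['frame']);P=pts(d)
    m=(P[...,2]>.1)&(d['range_z']>0)&(P[...,0]>.25)&(P[...,0]<1)&(P[...,1]>-.6)&(P[...,1]<.2)
    Q=P[m]
    for y in np.arange(-.5,.0,.05):
        print(n,round(y,2),[ (round(x,2),Q[k][:,2].min().round(2),Q[k][:,2].max().round(2)) for x in np.arange(.25,.85,.1) if (k:=(Q[:,0]>x)&(Q[:,0]<x+.1)&(Q[:,1]>y)&(Q[:,1]<y+.05)).sum()>3])
```

```text
pos [ 0.6116 -0.0668  0.2696] t 6.325 F [-0.6  0.1 -0.4] open 0.0318 q [-0.16  0.44  0.3  -0.56 -1.69  0.43]
shift cm [ 0.02 -8.61 12.24]
turn [ 0.001  0.001 -0.002]
scene -0.5 [(np.float64(0.75), np.float64(0.15), np.float64(0.16))]
scene -0.45 [(np.float64(0.65), np.float64(0.16), np.float64(0.16)), (np.float64(0.75), np.float64(0.16), np.float64(0.16))]
scene -0.4 [(np.float64(0.65), np.float64(0.16), np.float64(0.16)), (np.float64(0.75), np.float64(0.16), np.float64(0.17))]
scene -0.35 [(np.float64(0.55), np.float64(0.61), np.float64(0.64)), (np.float64(0.65), np.float64(0.16), np.float64(0.64)), (np.float64(0.75), np.float64(0.16), np.float64(0.16))]
scene -0.3 [(np.float64(0.55), np.float64(0.64), np.float64(0.65)), (np.float64(0.65), np.float64(0.47), np.float64(0.65)), (np.float64(0.75), np.float64(0.16), np.float64(0.16))]
scene -0.25 [(np.float64(0.65), np.float64(0.4), np.float64(0.68))]
scene -0.2 [(np.float64(0.55), np.float64(0.36), np.float64(0.5)), (np.float64(0.65), np.float64(0.36), np.float64(0.69))]
scene -0.15 [(np.float64(0.45), np.float64(0.1), np.float64(0.16)
[... 1490 characters left out ...]
t64(0.76)), (np.float64(0.45), np.float64(0.71), np.float64(0.76)), (np.float64(0.55), np.float64(0.69), np.float64(0.75))]
top -0.1 [(np.float64(0.25), np.float64(0.75), np.float64(0.8)), (np.float64(0.35), np.float64(0.76), np.float64(0.78)), (np.float64(0.45), np.float64(0.73), np.float64(0.77)), (np.float64(0.55), np.float64(0.68), np.float64(0.75)), (np.float64(0.65), np.float64(0.68), np.float64(0.69))]
top -0.05 [(np.float64(0.25), np.float64(0.71), np.float64(0.8)), (np.float64(0.35), np.float64(0.71), np.float64(0.78)), (np.float64(0.45), np.float64(0.71), np.float64(0.76)), (np.float64(0.55), np.float64(0.1), np.float64(0.73)), (np.float64(0.65), np.float64(0.1), np.float64(0.18))]
```

View pics/scene3.png

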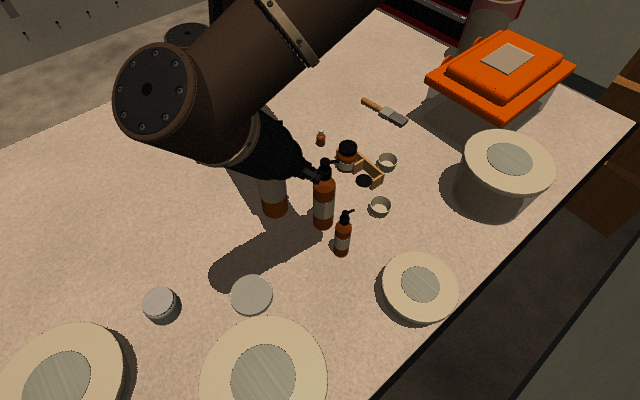

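View pics/top3.png

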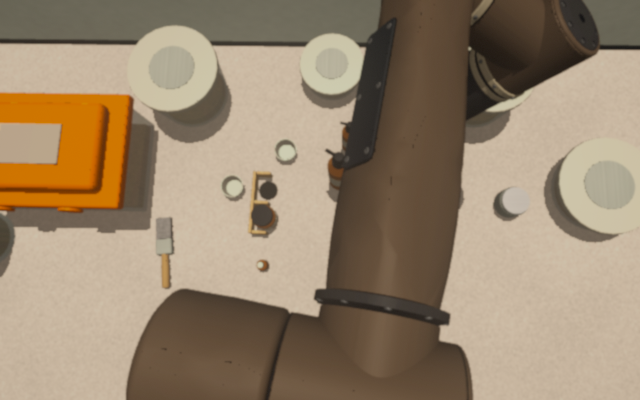

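Run:
```python
from h import *
Q=[]
for n in('scene','top'):
    d=load(n);P=pts(d);m=(d['range_z']>0)&(P[...,2]>.27)&(P[...,2]<.72)&(P[...,0]>.4)&(P[...,0]<.85)&(P[...,1]<-.06)&(P[...,1]>-.6)&~((np.hypot(P[...,0]-.475,P[...,1]+.077)<.045)&(P[...,2]<.335))
    Q.append(P[m])
Q=np.concatenate(Q);now=np.array([.6116,-.0668,.2696]);b=np.array([.475,-.077])
A=np.array([.6115,-.067,.014]);B=np.array([.572,.151,.014])
for s in np.linspace(0,1,6):
    X=Q+A+(B-A)*s-now; k=X[:,2]<.35; D=np.hypot(*(X[k][:,:2]-b).T); i=D.argmin(); 
    D3=np.hypot(np.hypot(*(X[:,:2]-b).T).clip(.018,None)-.018,(X[:,2]-.33).clip(0,None)); j=D3.argmin()
    print(round(s,1),D[i].round(3),X[k][i].round(3),'pump3d',D3[j].round(3),X[j].round(3),'small',np.hypot(*(X[X[:,2]<.19][:,:2]-[.69,-.03]).T).min().round(3))
```

```text
0.0 0.16 [ 0.631 -0.113  0.149] pump3d 0.136 [ 0.554 -0.15   0.432] small 0.065
0.2 0.148 [ 0.623 -0.07   0.149] pump3d 0.118 [ 0.546 -0.107  0.432] small 0.024
0.4 0.121 [ 0.588 -0.12   0.229] pump3d 0.103 [ 0.588 -0.12   0.229] small 0.014
0.6 0.103 [ 0.578 -0.081  0.211] pump3d 0.085 [ 0.578 -0.081  0.211] small 0.028
0.8 0.101 [ 0.576 -0.076  0.28 ] pump3d 0.083 [ 0.576 -0.076  0.28 ] small 0.032
1.0 0.1 [ 0.569 -0.044  0.278] pump3d 0.082 [ 0.569 -0.044  0.278] small 0.054
```

Run:
```python
from h import *
now=np.array([.6116,-.0668,.2696]);R=Rt(35,15)
for n in('scene','top'):
    d=load(n);P=pts(d);m=(d['range_z']>0)&(P[...,2]>.25)&(P[...,0]>.5)&(P[...,0]<.85)&(P[...,1]<-.04)&(P[...,1]>-.6)&(P[...,2]<.6)
    T=(P[m]-now)@R
    for z in np.arange(-.4,0.02,.02):
        k=(T[:,2]>z)&(T[:,2]<z+.02)
        if k.sum()>3: print(n,round(z,2),k.sum(),'x',np.percentile(T[k][:,0],[0,5,95,100]).round(3),'y',np.percentile(T[k][:,1],[0,5,95,100]).round(3))
```

```text
scene -0.4 876 x [-0.064 -0.059 -0.025 -0.012] y [-0.047 -0.042  0.02   0.03 ]
scene -0.38 934 x [-0.076 -0.07  -0.027 -0.011] y [-0.048 -0.041  0.043  0.06 ]
scene -0.36 600 x [-0.078 -0.07  -0.024 -0.009] y [-0.048 -0.043  0.05   0.073]
scene -0.34 753 x [-0.053 -0.051 -0.018  0.004] y [-0.052 -0.047  0.023  0.033]
scene -0.32 303 x [-0.051 -0.049 -0.031 -0.012] y [-0.05  -0.036  0.031  0.036]
scene -0.3 495 x [-0.047 -0.046 -0.024 -0.013] y [-0.045 -0.038  0.036  0.042]
scene -0.28 484 x [-0.047 -0.046 -0.02  -0.009] y [-0.045 -0.039  0.038  0.045]
scene -0.26 427 x [-0.047 -0.046 -0.021 -0.009] y [-0.045 -0.038  0.038  0.045]
scene -0.24 380 x [-0.047 -0.046 -0.02  -0.008] y [-0.045 -0.04   0.039  0.045]
scene -0.22 349 x [-0.047 -0.046 -0.021 -0.01 ] y [-0.045 -0.038  0.039  0.044]
scene -0.2 172 x [-0.046 -0.046 -0.02  -0.013] y [-0.045 -0.039  0.039  0.044]
scene -0.18 88 x [-0.039 -0.038 -0.027 -0.024] y [-0.028 -0.024  0.024  0.029]
scene -0.16 218 x [-0.038 -0.038 -0.018 -0.011] y [-0.035 -0.031  0.031  0.036]
scene -0.14 121 x [-0.039 -0.038 -0.02  -0.006] y [-0.037 -0.029
[... 380 characters left out ...]
.061 0.062 0.067 0.067]
top -0.4 182 x [0.035 0.038 0.049 0.049] y [-0.012 -0.008  0.026  0.031]
top -0.38 454 x [0.02  0.026 0.049 0.049] y [-0.018 -0.005  0.05   0.059]
top -0.36 609 x [-0.003  0.008  0.048  0.049] y [-0.013  0.     0.069  0.084]
top -0.34 754 x [-0.015 -0.003  0.049  0.053] y [-0.027 -0.002  0.048  0.089]
top -0.32 655 x [-0.032 -0.021  0.047  0.051] y [-0.017  0.005  0.046  0.05 ]
top -0.3 443 x [-0.04   0.002  0.046  0.047] y [-0.011  0.001  0.042  0.044]
top -0.28 208 x [0.023 0.029 0.046 0.047] y [-0.017 -0.007  0.033  0.037]
top -0.26 69 x [0.041 0.042 0.047 0.047] y [-0.012 -0.009  0.015  0.019]
top -0.24 5 x [0.045 0.045 0.047 0.047] y [-0.015 -0.014 -0.005 -0.004]
```

Run:
```python
from h import *
rel([.601,-.069,.2696],Rt(35,5))
R=Rt(35,5);print((R.T@[0,0,-1]).round(3), 'h15', (R.T@[-np.sin(.262),np.cos(.262),0]).round(3))
```

```text
pos [ 0.6108 -0.0664  0.268 ] t 6.425 F [-0.8 -0.5 -1. ] open 0.032 q [-0.16  0.45  0.3  -0.56 -1.69  0.43]
shift cm [ 1.01  0.09 -0.13]
turn [ 0.003 -0.102  0.139]
[ 0.    -0.574  0.819] h15 [0.174 0.807 0.565]
```

Request:
drive_tool(deltas=[0,0,0,1.0,0.1,-0.1,-0.25,0,-0.051,0.0695,0,0,0,-0.25,0,-0.051,0.0695,0,0,0,-0.25,0,0,0,0,0,0,-0.25])

```text
clock: 6.92
eef_pos: [0.6014, -0.0697, 0.2745]
orientation: [[-0.996, -0.075, -0.045], [-0.087, 0.816, 0.572], [-0.007, 0.574, -0.819]]
ft_force: [0.3, -0.1, 0.9]
opening: 0.0321
```

Request:
drive_tool(deltas=[0,0,0,0,-1.4,2.0,-0.25,0,0,0,0,-1.4,2.0,-0.25,0,0,0,0,-1.4,2.0,-0.25,0,0,0,0,-1.4,2.0,-0.25,0,0,0,0,-1.4,2.0,-0.25,0,0,0,0,-1.4,2.0,-0.25,0,0,0,0,-1.4,2.0,-0.25,0,0,0,0,-0.7,1.0,-0.25,0,0,0,0,0,0,-0.25])

```text
clock: 8.05
eef_pos: [0.6021, -0.0687, 0.0882]
orientation: [[-0.996, -0.073, -0.049], [-0.088, 0.815, 0.573], [-0.002, 0.575, -0.818]]
ft_force: [-0.6, -1.0, -0.9]
opening: 0.0322
```

Run:
```python
from h import *
rel([.601,-.069,.014],Rt(35,5))
for n in('scene','top','wrist'): save(n+'4.png',grab(n)['frame'])
```

```text
pos [ 0.6021 -0.0687  0.0882] t 8.05 F [-0.6 -1.  -0.9] open 0.0322 q [-0.19  0.54  0.04 -0.61 -1.31  0.52]
shift cm [ 0.13 -4.29  6.06]
turn [0.002 0.001 0.001]
```

View pics/scene4.png

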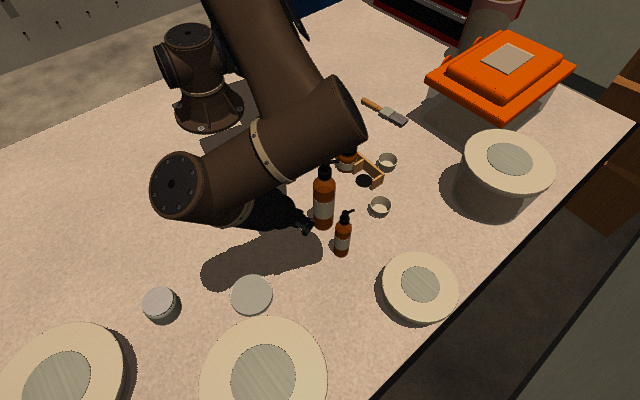

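View pics/wrist4.png

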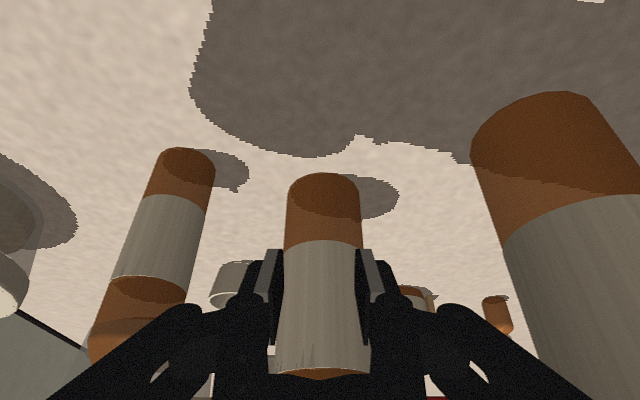

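View pics/top4.png

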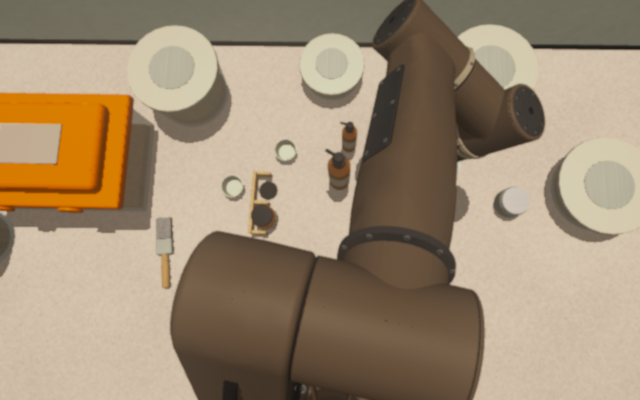

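Run:
```python
from h import *
for n in('scene','top'):
    P=pts(load(n))
    for x in(.4,.45,.5,.55,.6,.65,.7):
        print(n,x,[(round(y,2),P[k][:,2].min().round(2),P[k][:,2].max().round(2)) for y in np.arange(-.4,.15,.05) if (k:=(abs(P[...,0]-x)<.025)&(abs(P[...,1]-y)<.025)&(P[...,2]>.2)).sum()>5])
```

```text
scene 0.4 []
scene 0.45 []
scene 0.5 [(np.float64(-0.15), np.float64(0.55), np.float64(0.61))]
scene 0.55 [(np.float64(-0.15), np.float64(0.52), np.float64(0.62)), (np.float64(-0.05), np.float64(0.57), np.float64(0.6))]
scene 0.6 [(np.float64(-0.35), np.float64(0.41), np.float64(0.44)), (np.float64(-0.3), np.float64(0.44), np.float64(0.47)), (np.float64(-0.25), np.float64(0.45), np.float64(0.47)), (np.float64(-0.15), np.float64(0.23), np.float64(0.62)), (np.float64(-0.1), np.float64(0.21), np.float64(0.62)), (np.float64(-0.05), np.float64(0.56), np.float64(0.6)), (np.float64(-0.0), np.float64(0.2), np.float64(0.25))]
scene 0.65 [(np.float64(-0.35), np.float64(0.4), np.float64(0.44)), (np.float64(-0.3), np.float64(0.33), np.float64(0.47)), (np.float64(-0.25), np.float64(0.26), np.float64(0.49)), (np.float64(-0.2), np.float64(0.2), np.float64(0.54)), (np.float64(-0.15), np.float64(0.2), np.float64(0.59)), (np.float64(-0.1), np.float64(0.21), np.float64(0.59))]
scene 0.7 [(np.float64(-0.3), np.float64(0.4), np.float64(0.43)), (np.float64(-0.25), np.float64(0.39), np.float64(0.49)), (np.
[... 1619 characters left out ...]
61)), (np.float64(-0.0), np.float64(0.2), np.float64(0.25))]
top 0.65 [(np.float64(-0.35), np.float64(0.42), np.float64(0.45)), (np.float64(-0.3), np.float64(0.44), np.float64(0.47)), (np.float64(-0.25), np.float64(0.45), np.float64(0.49)), (np.float64(-0.2), np.float64(0.47), np.float64(0.54)), (np.float64(-0.15), np.float64(0.53), np.float64(0.59)), (np.float64(-0.1), np.float64(0.52), np.float64(0.6))]
top 0.7 [(np.float64(-0.25), np.float64(0.46), np.float64(0.49)), (np.float64(-0.2), np.float64(0.48), np.float64(0.53)), (np.float64(-0.15), np.float64(0.52), np.float64(0.56)), (np.float64(-0.1), np.float64(0.49), np.float64(0.57)), (np.float64(-0.05), np.float64(0.49), np.float64(0.54))]
```

```bash
cat > clr.py <<'E'
from h import *
o=sensors.get_obs();now=o['eef_pos'];b=np.array([.475,-.077])
Q=[]
for n in('scene','top'):
    d=load(n);P=pts(d);m=(d['range_z']>0)&(P[...,2]>.12)&(P[...,2]<.6)&(P[...,0]>.4)&(P[...,0]<.85)&(P[...,1]<-.03)&(P[...,1]>-.5)
    m&=~((np.hypot(P[...,0]-.475,P[...,1]+.077)<.06)&(P[...,2]<.335))&~((np.hypot(P[...,0]-.69,P[...,1]+.03)<.05)&(P[...,2]<.19))
    m&=((P-now)@o['orientation'])[...,2]<0
    m&=~((P[...,0]>.7)&(P[...,2]<.2))
    Q.append(P[m])
Q=np.concatenate(Q)
W=[np.array([.601,-.069,.014]),np.array([.5965,-.04,.014]),np.array([.565,.08,.014]),np.array([.567,.153,.014])]
for a,c in zip(W,W[1:]):
  for s in(0,.25,.5,.75,1):
    p=a+(c-a)*s; X=Q+p-now;out=[]
    for nm,cc,H in(('big',b,.34),('small',np.array([.691,-.03]),.19)):
        Y=X[X[:,2]<H];D=np.hypot(*(Y[:,:2]-cc).T);i=D.argmin();out+=[nm,D[i].round(3),Y[i].round(3)]
    print(p.round(3),*out)
E
python3 clr.py
```

```text
[ 0.601 -0.069  0.014] big 0.106 [ 0.581 -0.083  0.048] small 0.069 [ 0.65  -0.086  0.063]
[ 0.6   -0.062  0.014] big 0.105 [ 0.58  -0.076  0.048] small 0.064 [ 0.649 -0.078  0.063]
[ 0.599 -0.055  0.014] big 0.104 [ 0.579 -0.068  0.048] small 0.059 [ 0.648 -0.071  0.063]
[ 0.598 -0.047  0.014] big 0.104 [ 0.578 -0.061  0.048] small 0.056 [ 0.647 -0.064  0.063]
[ 0.596 -0.04   0.014] big 0.104 [ 0.577 -0.054  0.048] small 0.052 [ 0.656 -0.068  0.078]
[ 0.596 -0.04   0.014] big 0.104 [ 0.577 -0.054  0.048] small 0.052 [ 0.656 -0.068  0.078]
[ 0.589 -0.01   0.014] big 0.108 [ 0.569 -0.024  0.048] small 0.038 [ 0.658 -0.049  0.098]
[0.581 0.02  0.014] big 0.099 [ 0.551 -0.141  0.268] small 0.04 [ 0.651 -0.034  0.087]
[0.573 0.05  0.014] big 0.076 [ 0.542 -0.114  0.259] small 0.052 [ 0.643 -0.01   0.088]
[0.565 0.08  0.014] big 0.059 [ 0.533 -0.087  0.247] small 0.07 [ 0.621 -0.034  0.184]
[0.565 0.08  0.014] big 0.059 [ 0.533 -0.087  0.247] small 0.07 [ 0.621 -0.034  0.184]
[0.565 0.098 0.014] big 0.055 [ 0.529 -0.087  0.281] small 0.069 [ 0.622 -0.023  0.188]
[0.566 0.116 0.014] big 0.055 [ 0.529 -0.07   0.281] small 0.07 [ 0.622 -0.02   0.189]
[0.566 0.135 0.014] big 0.059 [ 0.532 -0.063  0.279] small 0.074 [ 0.621 -0.007  0.189]
[0.567 0.153 0.014] big 0.062 [ 0.537 -0.072  0.333] small 0.079 [ 0.617 -0.001  0.189]
```

The clearances to both look-alike bottles look fine at about 19 mm each, so I'll descend to pushing height and then look.

Request:
drive_tool(deltas=[0,0,0,0.03,-1.07,1.51,-0.25,0,0,0,0.03,-1.07,1.51,-0.25,0,0,0,0.03,-1.07,1.51,-0.25,0,0,0,0.03,-0.54,0.76,-0.25,0,0,0,0,-0.54,0.77,-0.25,0,0,0,0,0,0,-0.25])

```text
clock: 8.95
eef_pos: [0.6014, -0.069, 0.0143]
orientation: [[-0.996, -0.073, -0.048], [-0.087, 0.815, 0.573], [-0.002, 0.575, -0.818]]
ft_force: [0.3, -0.2, 0.5]
opening: 0.032
```

```bash
cat > look.py <<'E'
import sys
from h import *
from scipy.optimize import least_squares
rel([.601,-.069,.014],Rt(35,5))
t=grab('top');P=pts(t)
x0,y0=float(sys.argv[1]),float(sys.argv[2])
for n in ('top','wrist','scene'):
    d=t if n=='top' else grab(n)
    P=pts(d); h=cv2.cvtColor(d['frame'],cv2.COLOR_RGB2HSV)
    if n in sys.argv: save(n+sys.argv[3]+'.png',d['frame'])
    m=(np.hypot(P[...,0]-x0,P[...,1]-y0)<.045)&(P[...,2]>.05)&(P[...,2]<.16)&(d['range_z']>0)
    Q=P[m][:,:2]
    if len(Q)<30: print(n,'few',len(Q));continue
    f=lambda p:np.hypot(*(Q-p).T)-.027
    r=least_squares(f,[x0,y0],loss='soft_l1',f_scale=.002); print(n,len(Q),r.x.round(4),np.abs(f(r.x)).mean().round(4))
E
python3 look.py .5955 -.007 5 wrist scene
```

```text
pos [ 0.6014 -0.069   0.0143] t 8.95 F [ 0.3 -0.2  0.5] open 0.032 q [-0.2   0.63  0.   -0.63 -1.21  0.6 ]
shift cm [ 0.04 -0.01  0.03]
turn [0.002 0.002 0.002]
top 196 [ 0.5956 -0.0084] 0.0003
wrist 571 [ 0.5949 -0.0058] 0.0005
scene 289 [ 0.5956 -0.0064] 0.0006
```

View pics/wrist5.png

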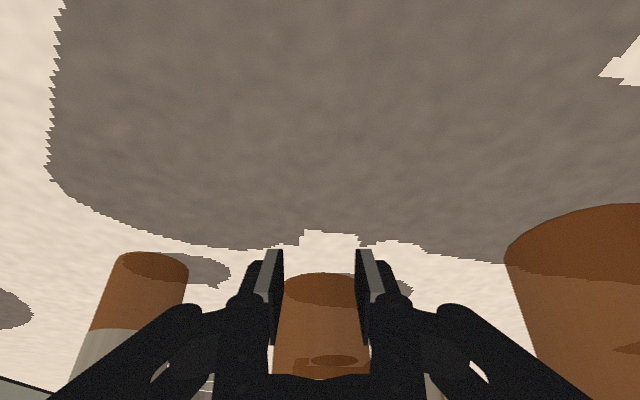

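View pics/scene5.png

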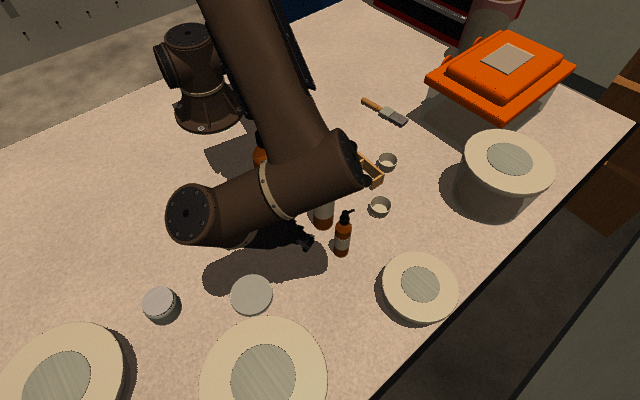

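Request:
drive_tool(deltas=[0,0,0,0,0.49,0.34,-0.25,0,0,0,0,0.49,0.34,-0.25,0,0,0,0,0.49,0.34,-0.25,0,0,0,0,0.33,0.23,-0.25,0,0,0,0,0.33,0.23,-0.25,0,0,0,0,0.33,0.23,-0.25,0,0,0,0,0.33,0.23,-0.25,0,0,0,0,0.33,0.23,-0.25,0,0,0,0,0,0,-0.25])

```text
clock: 10.22
eef_pos: [0.5981, -0.0311, 0.0152]
orientation: [[-0.996, -0.074, -0.048], [-0.088, 0.815, 0.573], [-0.003, 0.575, -0.818]]
ft_force: [-0.2, -1.2, -0.3]
opening: 0.0324
```

```bash
python3 look.py .595 -.001 6 wrist
```

```text
pos [ 0.5981 -0.0311  0.0152] t 10.225 F [-0.2 -1.2 -0.3] open 0.0324 q [-0.15  0.61 -0.03 -0.65 -1.17  0.57]
shift cm [ 0.05 -3.18 -2.08]
turn [0.001 0.002 0.002]
top 95 [ 0.5963 -0.0052] 0.0003
wrist 2589 [ 0.5954 -0.003 ] 0.0005
scene 498 [ 0.596  -0.0033] 0.0006
```

View pics/wrist6.png

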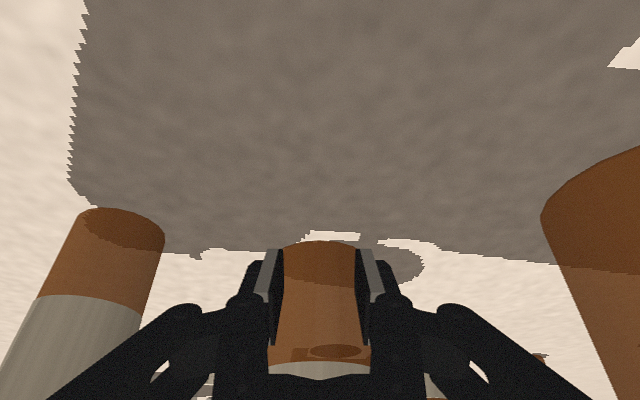

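Request:
drive_tool(deltas=[0,0,0,0.1,0.4,0.28,-0.25,0,0,0,0.1,0.4,0.28,-0.25,0,0,0,0.1,0.4,0.28,-0.25,0,0,0,0.1,0.4,0.28,-0.25,0,0,0,0.1,0.4,0.28,-0.25,0,0,0,0.1,0.4,0.28,-0.25,0,0,0,0.1,0.4,0.28,-0.25,0,0,0,0.1,0.4,0.28,-0.25,0,0,0,0.1,0.4,0.28,-0.25])

```text
clock: 11.5
eef_pos: [0.5854, 0.0121, 0.0153]
orientation: [[-0.996, -0.074, -0.047], [-0.088, 0.815, 0.573], [-0.004, 0.575, -0.818]]
ft_force: [-1.0, -2.0, 0.1]
opening: 0.0319
```

```bash
python3 look.py .583 .04 7 wrist scene
```

```text
pos [0.5854 0.0121 0.0153] t 11.5 F [-1.  -2.   0.1] open 0.0319 q [-0.09  0.58 -0.09 -0.68 -1.12  0.55]
shift cm [-0.84 -6.8  -4.61]
turn [0.001 0.003 0.002]
top 30 [0.5843 0.0379] 0.0003
wrist 2687 [0.583  0.0407] 0.0008
scene 536 [0.5838 0.0401] 0.0007
```

View pics/wrist7.png

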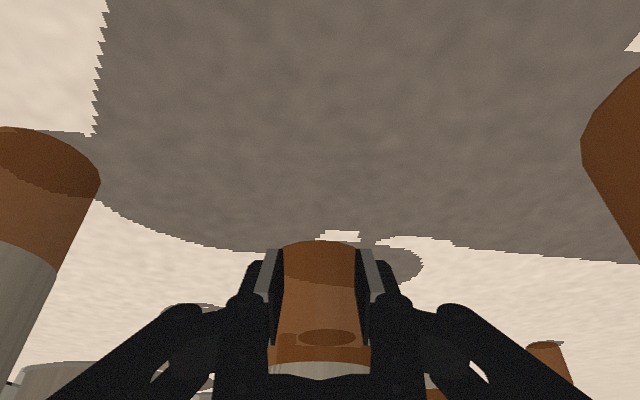

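View pics/scene7.png

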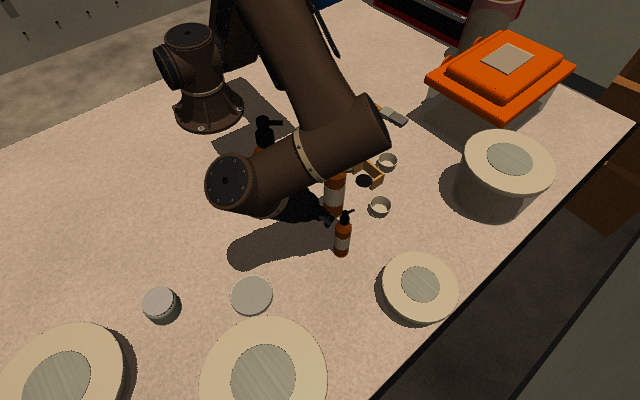

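```bash
python3 clr.py | tail -8
```

```text
[0.581 0.02  0.014] big 0.1 [ 0.55  -0.143  0.259] small 0.068 [ 0.626 -0.05   0.121]
[0.573 0.05  0.014] big 0.076 [ 0.542 -0.113  0.259] small 0.067 [ 0.628 -0.052  0.183]
[0.565 0.08  0.014] big 0.059 [ 0.533 -0.085  0.243] small 0.069 [ 0.622 -0.035  0.178]
[0.565 0.08  0.014] big 0.059 [ 0.533 -0.085  0.243] small 0.069 [ 0.622 -0.035  0.178]
[0.565 0.098 0.014] big 0.055 [ 0.529 -0.085  0.284] small 0.068 [ 0.623 -0.028  0.19 ]
[0.566 0.116 0.014] big 0.056 [ 0.53  -0.069  0.282] small 0.07 [ 0.622 -0.019  0.19 ]
[0.566 0.135 0.014] big 0.059 [ 0.532 -0.062  0.275] small 0.073 [ 0.622 -0.006  0.19 ]
[0.567 0.153 0.014] big 0.062 [ 0.537 -0.073  0.336] small 0.08 [0.617 0.    0.188]
```

Request:
drive_tool(deltas=[0,0,0,0.1,0.39,0.275,-0.25,0,0,0,0.1,0.39,0.275,-0.25,0,0,0,0.1,0.39,0.275,-0.25,0,0,0,0.1,0.39,0.275,-0.25,0,0,0,0.1,0.39,0.275,-0.25,0,0,0,0.1,0.39,0.275,-0.25,0,0,0,0.1,0.39,0.275,-0.25])

```text
clock: 12.52
eef_pos: [0.5756, 0.0447, 0.0153]
orientation: [[-0.996, -0.074, -0.047], [-0.088, 0.815, 0.573], [-0.004, 0.575, -0.818]]
ft_force: [1.1, -3.3, 0.9]
opening: 0.0324
```

```bash
python3 look.py .573 .074 8 wrist top; python3 clr.py | tail -8
```

```text
pos [0.5756 0.0447 0.0153] t 12.525 F [ 1.1 -3.3  0.9] open 0.0324 q [-0.04  0.56 -0.13 -0.7  -1.09  0.53]
shift cm [-1.54 -9.53 -6.53]
turn [0.001 0.003 0.003]
top few 3
wrist 2642 [0.5733 0.0731] 0.0006
scene 551 [0.5739 0.0729] 0.0006
[0.581 0.02  0.014] big 0.095 [ 0.548 -0.139  0.243] small 0.07 [ 0.626 -0.056  0.131]
[0.573 0.05  0.014] big 0.072 [ 0.54  -0.109  0.243] small 0.066 [ 0.628 -0.05   0.179]
[0.565 0.08  0.014] big 0.057 [ 0.532 -0.079  0.243] small 0.069 [ 0.622 -0.028  0.172]
[0.565 0.08  0.014] big 0.057 [ 0.532 -0.079  0.243] small 0.069 [ 0.622 -0.028  0.172]
[0.565 0.098 0.014] big 0.055 [ 0.529 -0.088  0.283] small 0.068 [ 0.623 -0.027  0.189]
[0.566 0.116 0.014] big 0.055 [ 0.529 -0.07   0.283] small 0.07 [ 0.622 -0.019  0.189]
[0.566 0.135 0.014] big 0.059 [ 0.533 -0.064  0.28 ] small 0.074 [ 0.621 -0.005  0.185]
[0.567 0.153 0.014] big 0.063 [ 0.537 -0.074  0.335] small 0.08 [ 0.616 -0.002  0.188]
```

Request:
drive_tool(deltas=[0,0,0,0.1,0.39,0.27,-0.25,0,0,0,0.1,0.39,0.27,-0.25,0,0,0,0.1,0.39,0.27,-0.25,0,0,0,0.1,0.39,0.27,-0.25,0,0,0,0.1,0.39,0.27,-0.25,0,0,0,0.1,0.39,0.27,-0.25,0,0,0,0.1,0.39,0.27,-0.25,0,0,0,0.1,0.39,0.27,-0.25,0,0,0,0,0,0,-0.25])

```text
clock: 13.8
eef_pos: [0.564, 0.0821, 0.0155]
orientation: [[-0.996, -0.074, -0.048], [-0.088, 0.815, 0.573], [-0.003, 0.575, -0.818]]
ft_force: [-0.3, 0.4, -0.2]
opening: 0.0321
```

```bash
python3 look.py .562 .112 9 wrist top scene
```

```text
pos [0.564  0.0821 0.0155] t 13.8 F [-0.3  0.4 -0.2] open 0.0321 q [ 0.02  0.53 -0.17 -0.72 -1.05  0.5 ]
shift cm [ -2.35 -12.67  -8.72]
turn [0.002 0.002 0.003]
top few 0
wrist 2662 [0.5619 0.1103] 0.0005
scene 555 [0.5624 0.1102] 0.0008
```

View pics/top9.png

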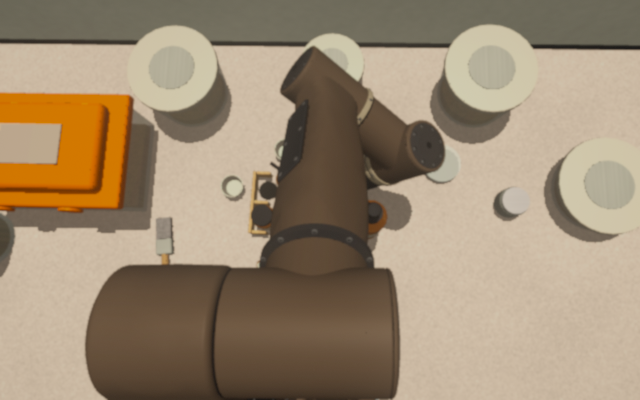

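View pics/wrist9.png

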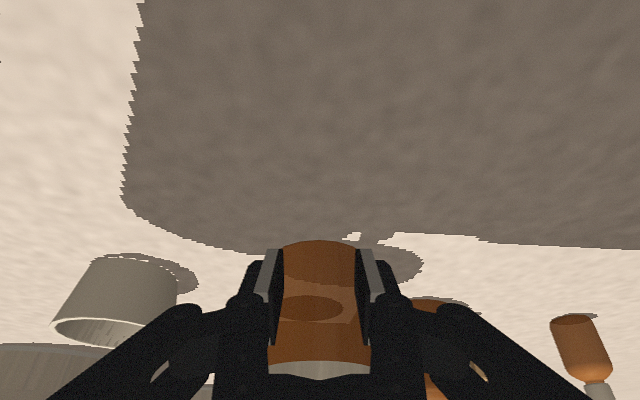

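View pics/scene9.png

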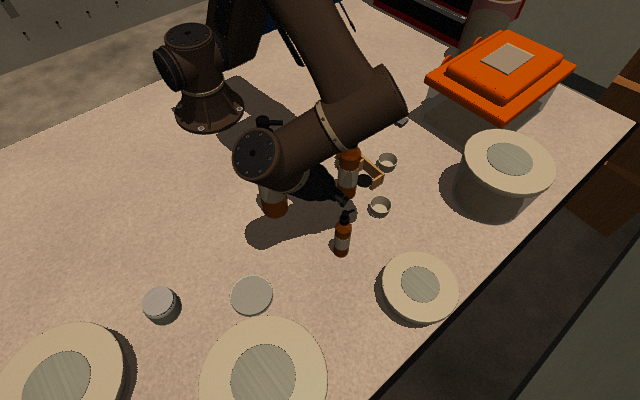

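Request:
drive_tool(deltas=[0,0,0,-0.05,0.41,0.285,-0.25,0,0,0,-0.05,0.41,0.285,-0.25,0,0,0,-0.05,0.41,0.285,-0.25,0,0,0,-0.05,0.41,0.285,-0.25,0,0,0,-0.06,0.41,0.285,-0.25,0,0,0,-0.06,0.41,0.285,-0.25,0,0,0,-0.06,0.41,0.285,-0.25,0,0,0,0,0,0,-0.25])

```text
clock: 14.95
eef_pos: [0.565, 0.1173, 0.0157]
orientation: [[-0.996, -0.074, -0.048], [-0.088, 0.815, 0.573], [-0.004, 0.575, -0.818]]
ft_force: [-0.2, -0.4, -0.1]
opening: 0.0322
```

```bash
python3 look.py .563 .146 10 scene wrist
python3 - <<'E'
from h import *
d=load('scene'); a=cv2.resize(d['frame'][110:230,280:420],None,fx=5,fy=5,interpolation=cv2.INTER_CUBIC)
save('cs10.png',np.clip(a.astype(float)*1.7,0,255).astype('uint8'))
E
```

```text
pos [0.565  0.1173 0.0157] t 14.95 F [-0.2 -0.4 -0.1] open 0.0322 q [ 0.08  0.53 -0.17 -0.74 -1.02  0.46]
shift cm [ -1.95 -15.54 -10.71]
turn [0.002 0.002 0.003]
top few 0
wrist 2738 [0.5627 0.1453] 0.0006
scene 560 [0.5632 0.145 ] 0.0008
```

View pics/cs10.png

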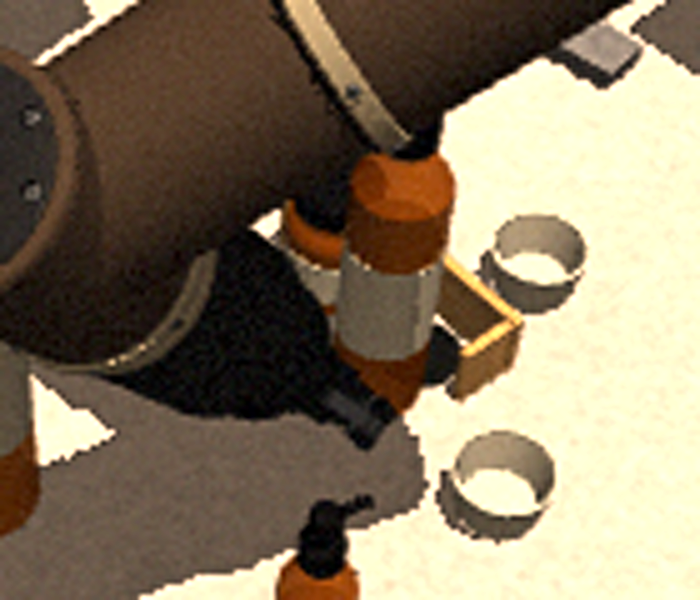

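View pics/wrist10.png

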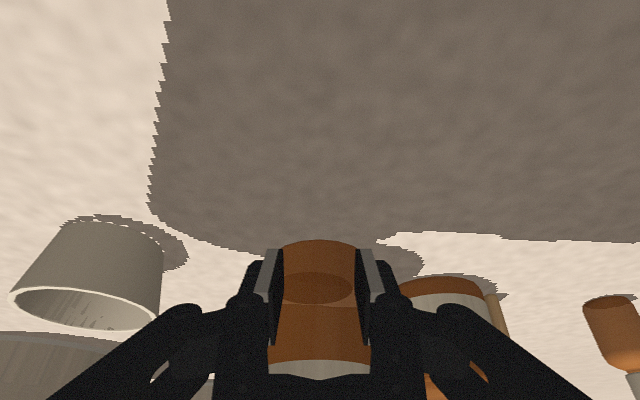

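Request:
drive_tool(deltas=[0,0,0,-0.04,0.27,0.185,-0.25,0,0,0,-0.04,0.27,0.185,-0.25,0,0,0,-0.04,0.27,0.185,-0.25,0,0,0,-0.04,0.27,0.185,-0.25,0,0,0,-0.04,0.27,0.185,-0.25,0,0,0,-0.04,0.27,0.185,-0.25,0,0,0,-0.04,0.27,0.185,-0.25,0,0,0,0,0,0,-0.25])

```text
clock: 16.1
eef_pos: [0.5658, 0.1402, 0.0159]
orientation: [[-0.996, -0.074, -0.048], [-0.088, 0.815, 0.573], [-0.004, 0.575, -0.818]]
ft_force: [0.8, 0.7, -0.3]
opening: 0.0323
```

```bash
python3 look.py .564 .168 11 scene
```

```text
pos [0.5658 0.1402 0.0159] t 16.1 F [ 0.8  0.7 -0.3] open 0.0323 q [ 0.11  0.52 -0.18 -0.75 -1.    0.44]
shift cm [ -1.67 -17.42 -12.  ]
turn [0.002 0.003 0.003]
top few 0
wrist 2827 [0.5634 0.168 ] 0.0007
scene 558 [0.564  0.1678] 0.0008
```

Now small steps with the force watched, since the wall should be about 12 mm away.

Request:
drive_tool(deltas=[0,0,0,-0.02,0.165,0.115,-0.25,0,0,0,-0.02,0.165,0.115,-0.25,0,0,0,-0.02,0.165,0.115,-0.25,0,0,0,-0.02,0.165,0.115,-0.25,0,0,0,0,0,0,-0.25])

```text
clock: 16.88
eef_pos: [0.5659, 0.1481, 0.0159]
orientation: [[-0.996, -0.074, -0.047], [-0.088, 0.815, 0.573], [-0.004, 0.575, -0.818]]
ft_force: [-0.0, -1.1, 0.2]
opening: 0.032
```

Request:
drive_tool(deltas=[0,0,0,-0.01,0.082,0.057,-0.25,0,0,0,0,0,0,-0.25])

```text
clock: 17.12
eef_pos: [0.566, 0.1489, 0.016]
orientation: [[-0.996, -0.074, -0.047], [-0.088, 0.815, 0.573], [-0.004, 0.575, -0.818]]
ft_force: [-0.3, -2.7, 0.5]
opening: 0.032
```

Request:
drive_tool(deltas=[0,0,0,-0.01,0.082,0.057,-0.25,0,0,0,0,0,0,-0.25])

```text
clock: 17.38
eef_pos: [0.566, 0.1499, 0.0159]
orientation: [[-0.996, -0.074, -0.047], [-0.087, 0.815, 0.573], [-0.004, 0.575, -0.818]]
ft_force: [-0.4, -2.5, -0.4]
opening: 0.0323
```

Request:
drive_tool(deltas=[0,0,0,-0.01,0.082,0.057,-0.25,0,0,0,0,0,0,-0.25])

```text
clock: 17.62
eef_pos: [0.566, 0.1509, 0.0159]
orientation: [[-0.996, -0.074, -0.047], [-0.088, 0.815, 0.573], [-0.004, 0.575, -0.818]]
ft_force: [-0.2, -2.2, 0.4]
opening: 0.032
```

Request:
drive_tool(deltas=[0,0,0,-0.01,0.082,0.057,-0.25,0,0,0,0,0,0,-0.25])

```text
clock: 17.88
eef_pos: [0.566, 0.1519, 0.0159]
orientation: [[-0.996, -0.074, -0.047], [-0.088, 0.815, 0.573], [-0.004, 0.575, -0.818]]
ft_force: [-0.4, -2.4, 0.8]
opening: 0.0319
```

```bash
python3 look.py .564 .179 12 scene wrist
```

```text
pos [0.566  0.1519 0.0159] t 17.875 F [-0.4 -2.4  0.8] open 0.0319 q [ 0.13  0.52 -0.18 -0.76 -0.99  0.42]
shift cm [ -1.56 -18.37 -12.66]
turn [0.002 0.003 0.002]
top few 0
wrist 2878 [0.5636 0.1795] 0.0009
scene 560 [0.5641 0.1793] 0.0008
```

Request:
drive_tool(deltas=[0,0,0,0,0.06,0.04,-0.25,0,0,0,0,0,0,-0.25])

```text
clock: 18.27
eef_pos: [0.5659, 0.1526, 0.0159]
orientation: [[-0.996, -0.074, -0.047], [-0.088, 0.815, 0.573], [-0.004, 0.575, -0.818]]
ft_force: [0.5, -2.1, -0.3]
opening: 0.0321
```

Request:
drive_tool(deltas=[0,0,0,0,0.06,0.04,-0.25,0,0,0,0,0,0,-0.25])

```text
clock: 18.52
eef_pos: [0.5659, 0.1533, 0.016]
orientation: [[-0.996, -0.074, -0.047], [-0.087, 0.815, 0.573], [-0.004, 0.575, -0.818]]
ft_force: [-0.2, -1.7, -0.0]
opening: 0.0319
```

Request:
drive_tool(deltas=[0,0,0,0,0.06,0.04,-0.25,0,0,0,0,0,0,-0.25])

```text
clock: 18.77
eef_pos: [0.5658, 0.1541, 0.016]
orientation: [[-0.996, -0.074, -0.047], [-0.088, 0.815, 0.573], [-0.004, 0.575, -0.818]]
ft_force: [0.7, -1.7, 0.4]
opening: 0.0321
```

Request:
drive_tool(deltas=[0,0,0,0,0.06,0.04,-0.25,0,0,0,0,0,0,-0.25])

```text
clock: 19.02
eef_pos: [0.5657, 0.1548, 0.016]
orientation: [[-0.996, -0.074, -0.047], [-0.088, 0.815, 0.573], [-0.004, 0.575, -0.818]]
ft_force: [0.9, -1.7, -0.5]
opening: 0.0319
```

```bash
python3 look.py .564 .181 13 scene wrist;python3 - <<'E'
from h import *
d=load('scene'); a=cv2.resize(d['frame'][110:230,280:420],None,fx=5,fy=5,interpolation=cv2.INTER_CUBIC)
save('cs13.png',np.clip(a.astype(float)*1.7,0,255).astype('uint8'))
E
```

```text
pos [0.5657 0.1548 0.016 ] t 19.025 F [ 0.9 -1.7 -0.5] open 0.0319 q [ 0.14  0.52 -0.18 -0.76 -0.99  0.42]
shift cm [ -1.55 -18.61 -12.82]
turn [0.001 0.003 0.002]
top few 0
wrist 2930 [0.5634 0.1823] 0.0011
scene 564 [0.564  0.1821] 0.0008
```

View pics/cs13.png

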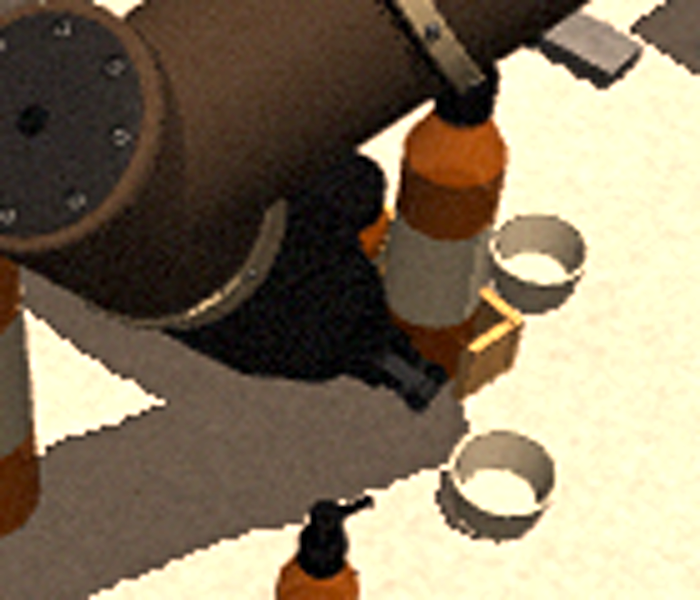

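Request:
drive_tool(deltas=[0,0,0,-0.01,0.06,0.04,-0.25,0,0,0,0,0,0,-0.25])

```text
clock: 19.42
eef_pos: [0.5658, 0.155, 0.016]
orientation: [[-0.996, -0.074, -0.047], [-0.088, 0.815, 0.572], [-0.004, 0.574, -0.819]]
ft_force: [0.1, -5.7, -0.6]
opening: 0.0317
```

Request:
drive_tool(deltas=[0,0,0,-0.01,0.06,0.04,-0.25,0,0,0,0,0,0,-0.25])

```text
clock: 19.68
eef_pos: [0.5658, 0.1552, 0.0159]
orientation: [[-0.996, -0.074, -0.047], [-0.088, 0.816, 0.572], [-0.004, 0.574, -0.819]]
ft_force: [-0.3, -8.1, 1.6]
opening: 0.032
```

Request:
drive_tool(deltas=[0,0,0,-0.01,0.06,0.04,-0.25,0,0,0,0,0,0,-0.25])

```text
clock: 19.92
eef_pos: [0.5659, 0.1553, 0.0159]
orientation: [[-0.996, -0.074, -0.047], [-0.088, 0.816, 0.571], [-0.004, 0.573, -0.819]]
ft_force: [-0.7, -9.9, 1.0]
opening: 0.0321
```

The force has climbed to 10 N with the motion stopped, so the bottle is seated. Backing away slowly.

Request:
drive_tool(deltas=[0,0,0,0.0,-0.12,-0.08,-0.25,0,0,0,0,-0.16,-0.11,-0.25,0,0,0,0,-0.25,-0.17,-0.25,0,0,0,0,-0.41,-0.29,-0.25,0,0,0,0,-0.82,-0.57,-0.25,0,0,0,0,-0.82,-0.57,-0.25,0,0,0,0,-0.82,-0.57,-0.25,0,0,0,0,-0.82,-0.57,-0.25,0,0,0,0,-0.41,-0.29,-0.25,0,0,0,0,0,0,-0.25])

```text
clock: 21.18
eef_pos: [0.5709, 0.1003, 0.0158]
orientation: [[-0.996, -0.073, -0.047], [-0.087, 0.815, 0.573], [-0.004, 0.575, -0.818]]
ft_force: [0.2, -0.2, -0.3]
opening: 0.0319
```

```bash
python3 look.py .564 .181 14 scene wrist top;python3 - <<'E'
from h import *
d=load('scene'); a=cv2.resize(d['frame'][110:230,280:420],None,fx=5,fy=5,interpolation=cv2.INTER_CUBIC)
save('cs14.png',np.clip(a.astype(float)*1.7,0,255).astype('uint8'))
from scipy.optimize import least_squares
for n in('wrist','scene'):
    P=pts(load(n))
    for a,b in((.03,.07),(.05,.09),(.09,.12),(.12,.15),(.15,.165)):
        m=(np.hypot(P[...,0]-.564,P[...,1]-.181)<.04)&(P[...,2]>a)&(P[...,2]<b);Q=P[m][:,:2]
        if len(Q)>30:
            r=least_squares(lambda p:np.hypot(*(Q-p).T)-.027,[.564,.181],loss='soft_l1',f_scale=.002);print(n,a,b,len(Q),r.x.round(4))
E
```

```text
pos [0.5709 0.1003 0.0158] t 21.175 F [ 0.2 -0.2 -0.3] open 0.0319 q [ 0.05  0.54 -0.16 -0.73 -1.04  0.47]
shift cm [ -1.53 -14.12  -9.7 ]
turn [0.001 0.003 0.002]
top 91 [0.5642 0.1808] 0.0006
wrist 163 [0.5636 0.1826] 0.0005
scene 564 [0.564  0.1822] 0.0007
wrist 0.03 0.07 3607 [0.5634 0.1827]
wrist 0.05 0.09 163 [0.5636 0.1826]
scene 0.03 0.07 228 [0.5645 0.1829]
scene 0.05 0.09 188 [0.5641 0.1821]
scene 0.09 0.12 150 [0.5641 0.182 ]
scene 0.12 0.15 166 [0.564  0.1823]
scene 0.15 0.165 96 [0.5635 0.1826]
```

View pics/cs14.png

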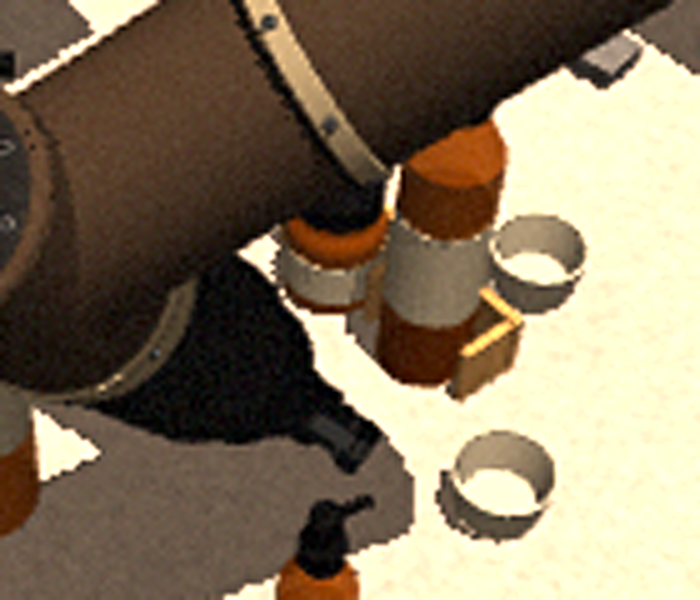

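View pics/top14.png

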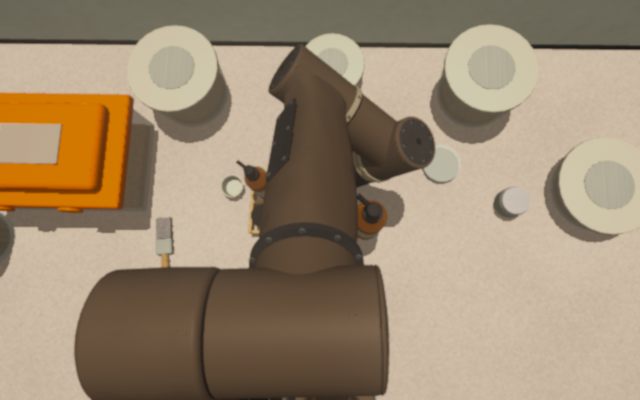

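View pics/wrist14.png

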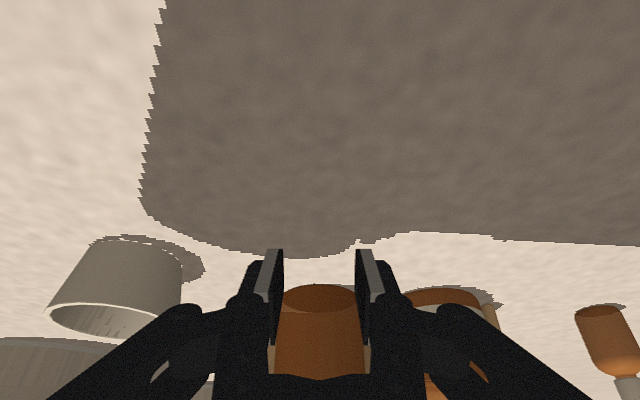

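Run:
```python
from h import *
print(close_job())
```

```text
the job is handed in; nothing more can be done
None
```

I pushed the middle-sized amber bottle into the empty stall with two half-open fingertips about 15–20 mm above the bench. I stopped when it met the back wall, then backed the hand off and handed the job in. The hand-in reports no verdict, so the points below are my own checks.

- **Seating:** the measured force rose from about 2 N while sliding to about 10 N as the motion stopped at the back wall. That is well under the 35 N limit.
- **Position:** in the top view the bottle axis is at (0.5642, 0.1808), and the stall mark was at (0.5643, 0.1804). The scene and wrist views put y 1–2 mm further in, about the 2 mm calibration error.
- **Upright:** circle fits at heights from 30 to 165 mm agree to about 1 mm, so it shows no lean.
- **Clear of the bottle:** the hand stands about 55 mm back from its homed position, and the force reading is back near zero.
- **Jar and bystanders:** the jar, the cups and the visible bystanders look unmoved. I checked these by eye and did not re-measure them.
- **Time:** about 21 s of the 51 s allowed.

One scene-view reading of the stall mark (y about 0.191) disagreed with the rest. It looked contaminated by the crop, so I did not use it.

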